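# Load the flat-ended shell into the assembly fixture

### The job

Load the assembly fixture: swing its keeper arm aside, take the one shell with a flat end out of the stock tray and seat it flat, square and fully home in the matching pocket, setting it down gently and never letting it drop, then swing the keeper back until its foot is over the middle of the shell. The tray leaves only the shell's two ends free to grip and the fixture only its two long sides, so put the shell down on the mat in between and take it again the other way. Leave the two oval shells, the glue bottle and the V-block where they are.

Things in the scene. Friction and masses are not known exactly. Their poses are not given: they have to be found in the camera images.
- shell: The shell to load: a closed polished steel cap standing on its flat underside, 60 long (x) x 38 wide (y) x 32 mm high, 0.16 kg; its -x end is a half round of radius 19 (arc centre 11 mm to -x of the origin), its +x end is cut flat and square. Origin: centre of the underside; z up.
- oval_a: Bystander: shell of the same metal and size (60 x 38 x 32 mm) but both ends half round. Stands in another lane of the tray. Origin: centre of the underside, x along its length.
- oval_b: Bystander: a second oval shell like oval_a, in the remaining lane.
- tray: Fixed grey stock tray, base 84 (x) x 149 (y) x 4 mm. Three lanes along x at y = -48, 0, +48 mm between partitions 5 thick, 56 long, 36 mm high from the table; lanes 43 mm wide, their ends open but for lips 5 mm wide at x = +-35.5, tops 8 mm over the table. Shells stand on the base, length along the tray's x. Origin: centre of its underside, on the table.
- fixture: Fixed dark steel fixture, plate 12 mm thick, x -49 to +75, y +-42 mm. On it the pocket, 1.5 mm clear all round the shell, flat end to +x: round cheek at -x, flat cheek (x 31.5 to 42) at +x, both 44 mm above the plate, the top 10 mm flared 4.5 mm out as a lead-in; along each long side only a lip 8 mm high, 6 thick, x -13 to 31, flared too. Origin: on the table, under the pocket.
- pocket (a point): Centre of the pocket's floor (12 mm over the table); axes as the fixture's. The seated shell has its origin here and its x along this x.
- keeper (a joint): Keeper arm's angle in rad, about the vertical pivot. 0: arm points to the fixture's -x, foot over the pocket's centre. Grows counter-clockwise from above, so the foot swings out towards the fixture's -y; stop at 2.3. Stays where it is left (about 1.5 N at the handle).
- pivot (a point): Keeper's pivot axis, on top of the 18 mm thick post, 55 mm to fixture +x of the pocket centre, at the underside of the arm (58 mm over the table). The arm is a bar 16 mm wide and 8 mm thick; cap over the pivot 20 mm across, 11 mm high.
- handle (a point): Point on the axis of the keeper's upright black handle, a round pin 14 mm across, standing 30 mm above the bar's top (66 to 96 mm over the table); this point is 22 mm above the bar's top. 55 mm from the pivot axis, right above the foot.
- foot (a point): Centre of the underside of the keeper's round foot (14 mm across, hanging 11 mm below the bar), 35 mm above the pocket floor, so 3 mm above a seated shell's top.
- mat: Fixed black rubber mat 130 x 120 x 3 mm, clear, for putting parts down. Origin: centre of its underside, on the table.
- glue: Bystander: standing red glue bottle with a green nozzle, 42 mm across, 112 mm high, 0.11 kg. Origin: centre of its underside.
- vblock: Bystander: dark steel V-block 50 x 34 x 28 mm with a groove along its x. Origin: centre of its underside.
Mind the look-alikes: they are no part of the job. Of the things shaped like the mat, the black one is meant.

How it is judged:
On the way, in this order (a step that is already met when the one before it is completed fails the run):
1. the flat-ended shell is put down on the mat and let go (horizontal distance between shell and mat below 0.075 m and z of shell in the frame of mat below 0.006 m and angle between shell's own z axis and vertical below 0.05 rad and contact force between the fingers and shell below 0.1 N), for 0.1 s.
2. the flat-ended shell is seated in the pocket and let go, the keeper still clear (horizontal distance between shell and pocket below 0.004 m and z of shell in the frame of pocket between -0.002 and 0.002 m and angle between shell's own z axis and vertical below 0.05 rad and angle between the x axis of shell and the x axis of fixture, either way round below 0.1 rad and contact force between the fingers and shell below 0.1 N and value of joint keeper above 0.6 rad), for 0.2 s.
At the end, for the whole second after the job is handed in: The flat-ended shell rests in the pocket, its origin within 4 mm sideways and 2 mm in height of the pocket floor's centre, tilted less than 0.05 rad and within 0.1 rad of the pocket's direction, at rest and let go; the keeper's foot is within 12 mm sideways of the pocket's centre (horizontal distance between shell and pocket below 0.004 m and z of shell in the frame of pocket between -0.002 and 0.002 m and angle between shell's own z axis and vertical below 0.05 rad and angle between the x axis of shell and the x axis of fixture, either way round below 0.1 rad and contact force between the fingers and shell below 0.1 N and horizontal distance between foot and pocket below 0.012 m and linear speed of shell below 0.02 m/s); the robot touches nothing.
It fails at once if an oval shell is shifted or knocked over (distance of oval_a from where it was at the start of the episode above 0.02 m or angle between oval_a's own z axis and vertical above 0.35 rad).
It fails at once if an oval shell is shifted or knocked over (distance of oval_b from where it was at the start of the episode above 0.02 m or angle between oval_b's own z axis and vertical above 0.35 rad).
It fails at once if the glue bottle is shifted or knocked over (distance of glue from where it was at the start of the episode above 0.02 m or angle between glue's own z axis and vertical above 0.35 rad).
It fails at once if the V-block is shifted or knocked over (distance of vblock from where it was at the start of the episode above 0.02 m or angle between vblock's own z axis and vertical above 0.35 rad).
It fails at once if the shell is dropped (moves faster than 0.35 m/s out of the fingers) (linear speed of shell above 0.35 m/s and contact force between the fingers and shell below 0.1 N).
It also fails if it takes over 72 s, if anything falls off the work surface, if the arm or the gripper's body presses on something with over 40 N, if the wrist force passes 120 N, or if a joint passes its speed limit or range.

### The arm

A 6-joint arm with a two-finger parallel gripper is mounted at the origin on the work surface. World frame = base frame: x ahead of the robot, y to its left, z up, the work surface at z = 0. Lengths are in m, angles in rad, forces in N, time in s.
With the tool pointing down it reaches from about 0.35 to 0.975 m from the base axis. Payload 4.9 kg.
Tool frame: the origin (TCP) lies at the very end of the fingers, on their centre line; the grasp point (between the pads) lies 19 mm behind it; z points along the fingers, x is the direction in which the jaws open and shut, and the axes are right-handed (so a half turn about z gives the same grasp; the last joint's range is limited). The gripper opens to 85 mm and grips with 20 to 120 N. Pads are 22 mm wide; open, the fingers measure 114 mm over their backs; the gripper's body (76 mm by 85 mm) begins 54 mm behind the grasp point. The pads swing forward as they close: fully open they stand 13 mm farther back than shut.
Start: joints at [1.171, 0.053, 1.613, -0, 1.476, -0.119], TCP at [0.173, 0.601, 0.231] pointing down, gripper open.
Joint ranges: [-3.01, 3.01], [-1.01, 2.22], [0.06, 2.58], [-1.02, 4.17], [0.09, 2.62], [-3.14, 3.14]. Speed limits (rad/s): [2.57, 2.57, 3.14, 3.14, 3.14, 3.14].

### API

Orientations are given as a rotation vector (axis times angle).
In Python, from station import readout, viewer, ctrl, nets gives the robot as it stands. The module is installed in compiled form; this text tells all that it offers.
- The arm moves only by the tool step_arm, never from a script. Its argument "moves" is a list that holds one entry, the list of rows, each a list of 4 numbers: the shift along the world's x, y, z in cm, then the turn about the world's z in rad. In form: [[[dx, dy, dz, yaw], ...]]. A call has 1 to 10 rows; each row shifts and turns the commanded pose from where the row before left it; what a row does not reach is not made up. A row lasts 1/12 s, in which the tool goes at most 41.7 mm and 7.16 degrees, less where a joint would pass 70% of its speed; a pose out of reach is approached as far as the arm can. A call is refused whole if a number of a shift passes 4.17 or a number of a turn 0.125, either way. A call with a gripper value outside its range is refused whole. "grip" is the closure, from 0 (fully open) to 1 (shut), set as the call begins (left out, the last holds). The fingers move at their own pace and stop on an object; "squeeze" is the grip in N (left out, the last holds). Time passes only in rows, so rows that do not move let the fingers close. It gives the time, the measured TCP pose, the force and the opening at its end, in the units of the state.
- readout.get_obs(): the state, without advancing time (a new reading comes with each control period).
- viewer.get_image(name): name is "scene" or "top" or "wrist"; returns the picture (400x640x3 uint8, blue, green, red); there is no depth.
- viewer.calibration(name): a dict with "camera_matrix" (3x3 intrinsics, pixels), "R" (3x3) and "t" (3): a world point X has camera coordinates R X + t. Camera axes: x right, y down, z forward; pixel columns grow to the right and rows downward; lengths in m; the calibration is good to about 2 mm. A picture is of the moment at which its call begins: read the wrist's pose just before it. calibration takes no time and is no camera call; for the wrist camera it gives the pose at the moment of the call.
- ctrl.finish_job(): hands the job in, once; it reports no verdict.
Trained networks look in the newest picture that a camera, given by its name, has taken for a name from the list of things; names that differ only in an ending like _2 or _b are one class to them, and where a whole thing is asked for, a point or a joint stands for the part that bears it (a point fixed in the world has none). Each returns a list of dicts, best first, with "confidence" (0 to 1); they miss things now and then, are a little off and sometimes report something else, mostly with a low value. They report only what shows in the picture. A call takes as long as a camera call. They do not tell look-alikes from the thing itself.
- nets.masks_of(camera, thing): "region" (400x640 bool, what is visible of it) and "box" ([left, top, right, bottom] in pixels, round what is visible of it).
- nets.pinpoint(camera, thing): "at" ([column, row] in pixels: a listed point, or the origin of a listed thing).
The state is a dict: "t": time; "q": joint angles; "dq": joint speeds; "effort": joint torques, N m; "tool_pos": TCP position; "tool_rot": TCP orientation; "contact_force": force on the tool from outside, world axes, zero at the start; "wrist_torque": the same for the moment, N m; "opening": finger opening in m.
Only numpy, scipy, OpenCV 4.12 (cv2) and the standard library are available. Lean on these libraries where they do the work, as an engineer would, in place of code of your own. Each camera call takes 0.05 s, during which the arm holds its last target. There are 200 camera calls.

## Working session

There is one attempt and no reset: what is moved stays moved. The work goes in short steps, Python scripts to look and compute and a tool call to move; the robot and the scene stay as the last step left them, time stands still between calls to the robot, and variables do not carry over. Pictures are saved under pics/ and viewed, about 8 in all and at most 12, crops included, and the job is handed in when it is done.

Besides the shell and the picture viewer there is one more tool, called after ">>>" as name(argument=value, ...) on one line, values as JSON. step_arm: Moves the arm, as the interface text tells. Its arguments: {"type":"object","properties":{"moves":{"type":"array","items":{"type":"array","items":{"type":"array","items":{"type":"number"}}}},"grip":{"type":"number"},"squeeze":{"type":"number"}},"required":["moves"]}

```bash
mkdir -p pics
cat > h.py <<'E'
import numpy as np, cv2
from station import readout, viewer, ctrl, nets
def ray(cam,px,z):
    c=viewer.calibration(cam);K,R,t=map(np.array,(c["camera_matrix"],c["R"],c["t"]))
    d=R.T@np.linalg.solve(K,[px[0],px[1],1.]);o=-R.T@t.ravel()
    return o+d*(z-o[2])/d[2]
def proj(cam,X):
    c=viewer.calibration(cam);K,R,t=map(np.array,(c["camera_matrix"],c["R"],c["t"]))
    p=K@(R@np.array(X,float)+t.ravel());return p[:2]/p[2]
E
python3 - <<'E'
from h import *
np.set_printoptions(precision=4,suppress=True)
o=readout.get_obs();print(o['t'],o['tool_pos'],o['tool_rot'],o['opening'])
for c in("top","scene"):
    im=viewer.get_image(c);cv2.imwrite(f"pics/{c}0.png",im)
    k=viewer.calibration(c);print(c,np.array(k["camera_matrix"])[0],-np.array(k["R"]).T@np.array(k["t"]).ravel())
    for n,z in(("shell",0.004),("oval_a",.004),("tray",0),("fixture",0),("pocket",.012),("pivot",.058),("handle",.088),("foot",.047),("mat",0),("glue",0),("vblock",0)):
        for r in nets.pinpoint(c,n)[:3]: print(n,np.array(r["at"]).round(1),round(r["confidence"],2),ray(c,r["at"],z))
E
```

```text
0.0 [0.1729 0.6    0.2301] [ 2.5096  1.8882 -0.0028] 0.08545451730882964
top [461.3409   0.     319.7089] [0.4342 0.014  1.0478]
shell [175.1 218.2] 0.97 [0.5201 0.3036 0.004 ]
shell [429.4 221.9] 0.45 [ 0.504  -0.2719  0.004 ]
shell [428.9 198.4] 0.26 [ 0.5581 -0.2731  0.004 ]
oval_a [215.5 228.5] 0.79 [0.4957 0.2132 0.004 ]
oval_a [195.  221.8] 0.57 [0.5114 0.2591 0.004 ]
tray [195.4 227.2] 0.86 [0.4995 0.259  0.    ]
fixture [417.7 223.3] 0.72 [ 0.5014 -0.2458  0.    ]
pocket [419.7 223.9] 0.91 [ 0.4993 -0.2474  0.012 ]
pivot [429.5 196.8] 0.95 [ 0.5552 -0.2598  0.058 ]
pivot [418.7 224.9] 0.26 [ 0.4942 -0.2335  0.058 ]
handle [429.4 197.6] 0.49 [ 0.5498 -0.2512  0.088 ]
foot [425.4 221.4] 0.7 [ 0.5024 -0.2513  0.047 ]
mat [315.4 210.2] 0.87 [ 0.5346 -0.0119  0.    ]
mat [238.3 149.3] 0.75 [0.6778 0.1638 0.    ]
glue [316.1 139.4] 0.56 [ 0.6998 -0.016   0.    ]
vblock [311.9 274.2] 0.88 [ 0.3904 -0.0019  0.    ]
scene [398.7134   0.     315.6014] [1.1934 0.2641 0.7475]
shell [436.7 242.2] 0.75 [0.5209 0.3085 0.004 ]
oval_a [415.9 234.3] 0.96 [0.5168 0.2572 0.004 ]
oval_a [403.8 227.2] 0.76 [0.5064 0.2245 0.004 ]
tray [418.8 232. ] 0.73 [0.503  0.2621 0.    ]
fixture [237.7 176.5] 0.58 [ 0.508  -0.2482  0.    ]
pocket [236.  172.6] 0.98 [ 0.5069 -0.2527  0.012 ]
pivot [221.9 167.7] 0.72 [ 0.5481 -0.2643  0.058 ]
pivot [237.2 160.8] 0.22 [ 0.5071 -0.2424  0.058 ]
handle [234.1 151.8] 0.45 [ 0.5082 -0.247   0.088 ]
handle [311.4 209.7] 0.18 [0.618  0.0228 0.088 ]
foot [239.4 160.6] 0.49 [ 0.4929 -0.2455  0.047 ]
mat [311.8 207.8] 0.83 [ 0.5346 -0.0112  0.    ]
mat [357.5 272.8] 0.68 [0.6775 0.1621 0.    ]
glue [281.6 257.8] 0.73 [ 0.7089 -0.0115  0.    ]
glue [234.3 148.4] 0.62 [ 0.4024 -0.3233  0.    ]
vblock [330.2 177.5] 0.53 [ 0.4058 -0.0106  0.    ]
```

Run:
```python
import cv2,numpy as np
a=cv2.imread('pics/top0.png')
cv2.imwrite('pics/a.png',np.vstack([cv2.resize(a[120:300,140:340],(800,720),interpolation=2)])[:600])
t=cv2.resize(a[170:270,155:255],(400,400),interpolation=2);f=cv2.resize(a[170:270,370:470],(400,400),interpolation=2)
cv2.imwrite('pics/b.png',np.hstack([t,f]))
```

```text
(no output)
```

View pics/b.png

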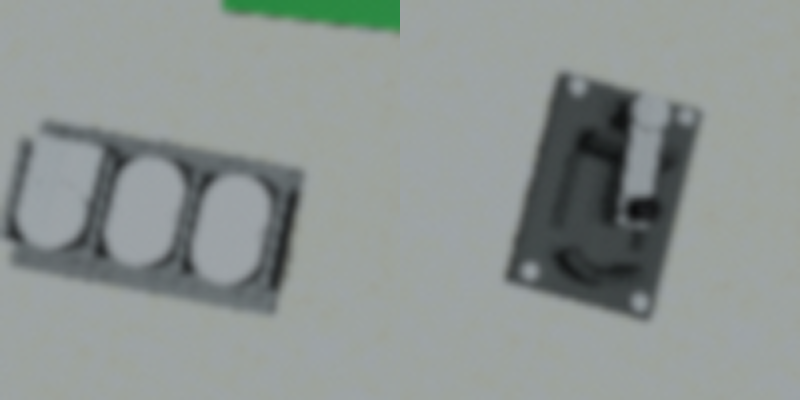

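View pics/top0.png

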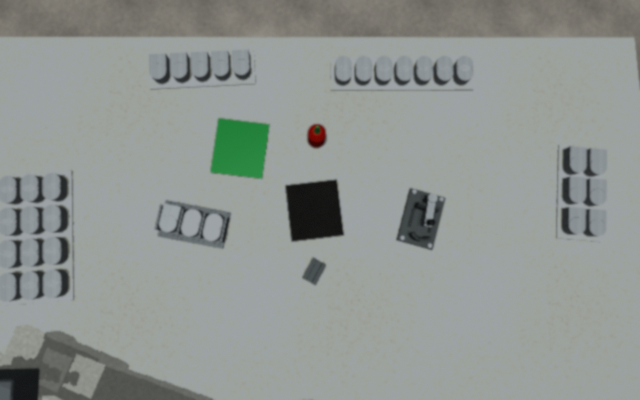

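The top view shows the flat-ended shell in the tray's left lane (px 170,218), flat end up (+x). The fixture is at (420,220) with its pivot at +x, both at a yaw of about -0.2. The black mat is at (315,210), glue at (317,134) and the V-block at (315,271). The green mat and the outer shell racks are look-alikes. I'll fly over the tray and then the fixture to use the wrist camera.

Run:
```python
from h import *
from scipy.spatial.transform import Rotation as Ro
o=readout.get_obs();k=viewer.calibration("wrist");R=np.array(k["R"]);p=-R.T@np.array(k["t"]).ravel()
T=Ro.from_rotvec(o['tool_rot']).as_matrix()
print("cam in tool",T.T@(p-o['tool_pos']),"fwd in tool",T.T@R[2],k["camera_matrix"],T)
```

```text
cam in tool [-6.10505699e-05 -7.87061330e-02 -1.42589093e-01] fwd in tool [-6.92719728e-05  3.03656753e-01  9.52781492e-01] [[319.07442358   0.         321.6180543 ]
 [  0.         319.07442358 197.79805918]
 [  0.           0.           1.        ]] [[ 2.77114690e-01  9.60836848e-01 -4.32833438e-07]
 [ 9.60836848e-01 -2.77114689e-01 -3.09717080e-05]
 [-2.98787028e-05  8.16683293e-06 -1.00000000e+00]]
```

>>> step_arm(moves=[[[4,-3.5,0,0],[4,-3.5,0,0],[4,-3.5,0,0],[4,-3.5,0,0],[4,-3.5,0,0],[4,-3.5,0,0],[4,-3.5,0,0],[3,-3.5,0,0],[0,0,0,0],[0,0,0,0]]])

```text
t: 2.03
tool_pos: [0.4211, 0.3753, 0.2314]
tool_rot: [-2.514, -1.883, -0.0]
contact_force: [-1.5, 0.1, 1.0]
opening: 0.0853
```

>>> step_arm(moves=[[[3,-2.5,0,0],[3,-2.5,0,0],[0,-2,0,0],[0,-2,0,0],[0,0,0,0],[0,0,0,0]]])

```text
t: 2.53
tool_pos: [0.4793, 0.2875, 0.2313]
tool_rot: [-2.51, -1.889, -0.001]
contact_force: [0.8, -0.1, 0.6]
opening: 0.0853
```

Run:
```python
from h import *
np.set_printoptions(precision=4,suppress=True)
print(readout.get_obs()['tool_pos'])
im=viewer.get_image("wrist");cv2.imwrite("pics/w1.png",im)
for n,z in(("shell",.004),("oval_a",.004),("tray",0)):
    for r in nets.pinpoint("wrist",n)[:3]: print(n,np.array(r["at"]).round(1),round(r["confidence"],2),ray("wrist",r["at"],z))
np.savez("w1.npz",**{k:np.array(v) for k,v in viewer.calibration("wrist").items()})
```

```text
[0.4793 0.2875 0.2313]
shell [348.7 190.7] 0.73 [0.5173 0.3114 0.004 ]
oval_a [269.2 196.4] 0.79 [0.4977 0.2167 0.004 ]
oval_a [309.1 195.6] 0.63 [0.51   0.2636 0.004 ]
```

View pics/w1.png

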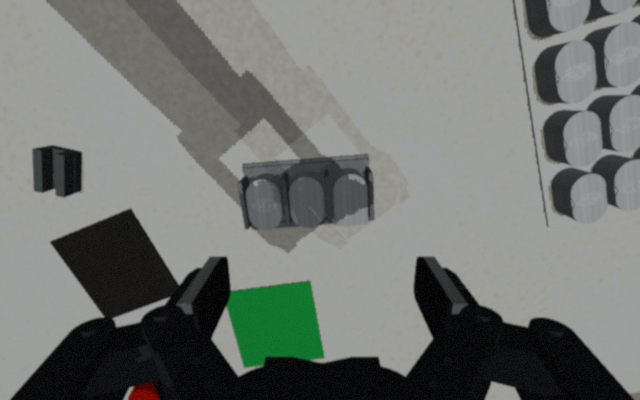

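The wrist view shows the tray at (305,190), with the flat-ended shell in the right lane at (352,197). I'll enlarge it to get the corners.

Run:
```python
import cv2
a=cv2.imread('pics/w1.png')[142:242,230:385]
a=cv2.convertScaleAbs(a,alpha=1.6)
cv2.imwrite('pics/w1c.png',cv2.resize(a,None,fx=5,fy=5,interpolation=cv2.INTER_CUBIC))
```

```text
(no output)
```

View pics/w1c.png

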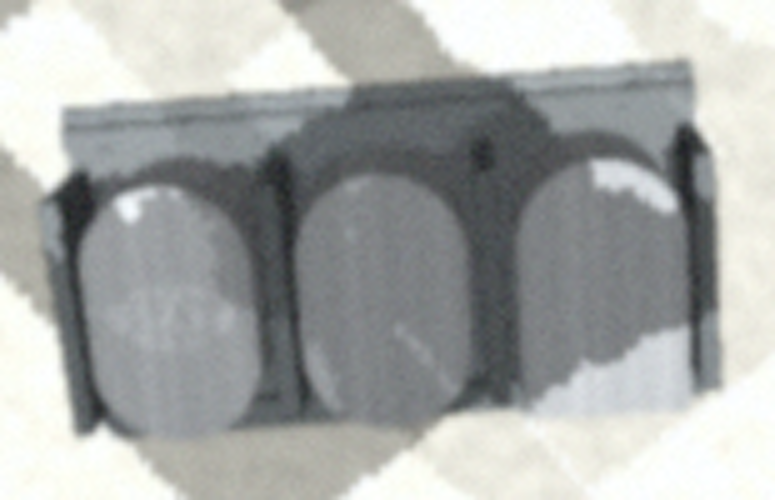

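>>> step_arm(moves=[[[0,-4,0,0],[0,-4,0,0],[0,-4,0,0],[0,-4,0,0],[0,-4,0,0],[0,-4,0,0],[0,-4,0,0],[0,-4,0,0],[0,-4,0,0],[0,-4,0,0]]])

```text
t: 3.57
tool_pos: [0.4799, -0.1143, 0.2317]
tool_rot: [2.509, 1.89, 0.001]
contact_force: [1.8, 0.2, 0.4]
opening: 0.0851
```

>>> step_arm(moves=[[[0,-4,0,0],[0,-4,0,0],[0,-3,0,0],[0,0,0,0],[0,0,0,0]]])

```text
t: 3.98
tool_pos: [0.48, -0.2238, 0.2312]
tool_rot: [-2.511, -1.886, -0.0]
contact_force: [0.1, 0.4, -0.7]
opening: 0.0855
```

Run:
```python
from h import *
np.set_printoptions(precision=4,suppress=True)
print(readout.get_obs()['tool_pos'])
im=viewer.get_image("wrist");cv2.imwrite("pics/w2.png",im)
for n,z in(("fixture",0),("pocket",.012),("pivot",.058),("handle",.088),("foot",.047)):
    for r in nets.pinpoint("wrist",n)[:3]: print(n,np.array(r["at"]).round(1),round(r["confidence"],2),ray("wrist",r["at"],z))
np.savez("w2.npz",**{k:np.array(v) for k,v in viewer.calibration("wrist").items()})
m=nets.masks_of("wrist","fixture");
if m:
    b=np.array(m[0]["box"]);print(b)
p=proj("wrist",[.5,-.25,.03]).astype(int);print(p)
x0,y0=p[0]-75,p[1]-55
a=cv2.convertScaleAbs(im[y0:y0+110,x0:x0+150],alpha=1.8);print(x0,y0)
cv2.imwrite('pics/w2c.png',cv2.resize(a,None,fx=5,fy=5,interpolation=cv2.INTER_CUBIC))
```

```text
[ 0.48   -0.2238  0.2312]
fixture [307.2 183.3] 0.8 [ 0.4964 -0.2449  0.    ]
fixture [299.3 212.5] 0.74 [ 0.5297 -0.2653  0.    ]
pocket [310.  187.2] 0.71 [ 0.4989 -0.2414  0.012 ]
pivot [306.9 254.3] 0.63 [ 0.5596 -0.2613  0.058 ]
handle [298.6 216. ] 0.61 [ 0.5036 -0.2515  0.088 ]
foot [300.2 199.3] 0.64 [ 0.4999 -0.2517  0.047 ]
foot [498.5  35.3] 0.47 [ 0.3979 -0.0283  0.047 ]
[269.5 145.2 342.1 261.3]
[302 194]
227 139
```

View pics/w2c.png

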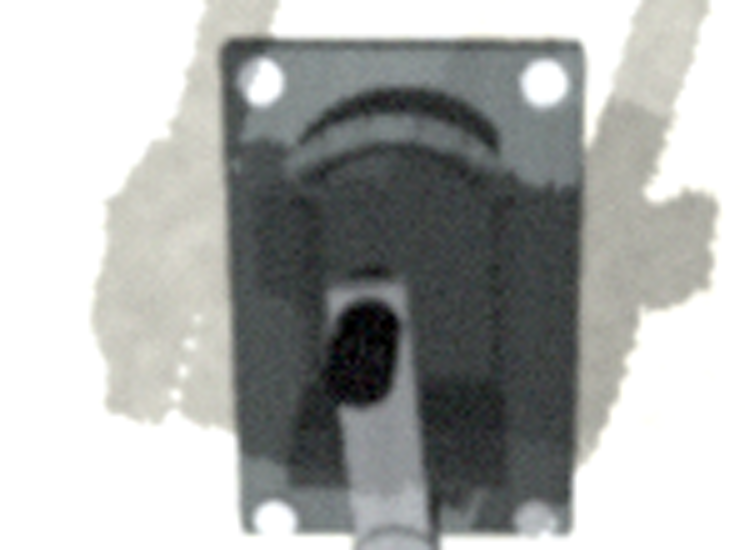

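The fixture crop shows the plate corners, with the keeper lying nearly over the centre and its handle at about (365,350). I'll fit both poses from the corners.

```bash
cat > fit.py <<'E'
import numpy as np
from scipy.optimize import least_squares
def fit(npz,off,pts,g):
    c=np.load(npz);K,R,t=c["camera_matrix"],c["R"],c["t"].ravel()
    P=np.array(pts,float);uv=P[:,3:]/5-.4+np.array(off);X=P[:,:3]/1000
    def f(v,full=False):
        cs,s=np.cos(v[2]),np.sin(v[2]);W=np.c_[v[0]+cs*X[:,0]-s*X[:,1],v[1]+s*X[:,0]+cs*X[:,1],X[:,2]]
        q=(R@W.T).T+t;q=(K@q.T).T;return (q[:,:2]/q[:,2:]-uv).ravel()
    r=least_squares(f,g,loss='soft_l1');print(r.x.round(4),f(r.x).reshape(-1,2).round(1).tolist());return r.x
def world(npz,px,z):
    c=np.load(npz);K,R,t=c["camera_matrix"],c["R"],c["t"].ravel()
    d=R.T@np.linalg.solve(K,[*px,1]);o=-R.T@t;return o+d*(z-o[2])/d[2]
E
python3 - <<'E'
from fit import *
F=fit("w2.npz",(227,139),[(-49,-42,12,222,42),(-49,42,12,582,42),(75,42,12,572,533),(75,-42,12,243,533)],[.5,-.25,-.22])
T=fit("w1.npz",(230,142),[(-42,-74.5,4,62,108),(-42,74.5,4,692,62),(-28,-74.5,36,45,205),(28,-74.5,36,75,435),(-28,74.5,36,712,150),(28,74.5,36,720,390)],[.5,.26,-.2])
def pt(v,x,y): c,s=np.cos(v[2]),np.sin(v[2]); return v[:2]+np.array([c*x-s*y,s*x+c*y])/1000
print("lane",pt(T,0,48),"pivot",pt(F,55,0))
off=np.array((230,142))
for n,p in (("flatL",(530,415)),("flatR",(690,410)),("round",(600,160)),("sideL",(518,300)),("sideR",(690,300))):
    print(n,world("w1.npz",np.array(p)/5-.4+off,.036))
# handle top centre approx, pin top z .096, bottom .066
for p,z in (((377,320),.066),((356,385),.096)): print("handle",world("w2.npz",np.array(p)/5-.4+(227,139),z))
S=fit("w1.npz",off,[(30,-19,36,530,415),(30,19,36,690,410),(-30,0,36,600,160),(0,-19,36,518,300)][:3],[.515,.306,-.2])
E
```

```text
[ 0.4993 -0.2449 -0.2802] [[-1.2, -0.5], [1.0, -0.4], [0.7, 0.7], [-0.6, 0.6]]
[ 0.5064  0.2631 -0.2016] [[-0.4, 0.3], [0.3, -0.2], [-2.0, -0.6], [-0.3, 0.5], [0.9, 0.1], [0.7, 0.1]]
lane [0.5160431  0.31012675] pivot [ 0.55215292 -0.26008906]
flatL [0.54244153 0.28665951 0.036     ]
flatR [0.55130618 0.32208792 0.036     ]
round [0.48901176 0.31693308 0.036     ]
sideL [0.51499296 0.29134706 0.036     ]
sideR [0.52555994 0.32825333 0.036     ]
handle [ 0.49823943 -0.24794853  0.066     ]
handle [ 0.50022568 -0.25080673  0.096     ]
[ 0.5179  0.3107 -0.22  ] [[-0.8, 0.7], [0.5, -0.1], [0.2, -0.4]]
```

Run:
```python
import numpy as np
a=2.943+np.arange(0,16)*.12
P=np.c_[55.2+5.5*np.cos(a),-26.0+5.5*np.sin(a)]
print(P[0],P[-1]);print(np.diff(P,axis=0).round(2).tolist())
```

```text
[ 49.80810138 -24.91490587] [ 55.36833432 -31.49742336]
[[-0.09, -0.65], [-0.01, -0.66], [0.07, -0.66], [0.14, -0.64], [0.22, -0.62], [0.29, -0.59], [0.36, -0.55], [0.43, -0.5], [0.48, -0.45], [0.53, -0.39], [0.58, -0.32], [0.61, -0.25], [0.64, -0.18], [0.65, -0.1], [0.66, -0.02]]
```

>>> step_arm(moves=[[[1,-1.3,-3,0.08],[0.9,-1.3,-3,0],[0,0,-3,0],[0,0,-2.5,0],[0,0,-2,0],[0,0,-1.5,0],[0,0,-0.7,0],[0,0,0,0],[0,0,0,0]]], grip=0.3)

```text
t: 5.08
tool_pos: [0.4991, -0.249, 0.0748]
tool_rot: [2.432, 1.988, 0.0]
contact_force: [0.0, 0.1, 0.3]
opening: 0.0597
```

>>> step_arm(moves=[[[0,0,0,0],[0,0,0,0],[0,0,0,0],[0,0,0,0],[0,0,0,0],[0,0,0,0]]], grip=1, squeeze=20)

```text
t: 5.58
tool_pos: [0.4993, -0.2497, 0.0755]
tool_rot: [2.432, 1.986, 0.0]
contact_force: [-1.5, -0.0, 4.5]
opening: 0.0133
```

>>> step_arm(moves=[[[-0.09,-0.65,0,0.07],[-0.01,-0.66,0,0.07],[0.07,-0.66,0,0.07],[0.14,-0.64,0,0.07],[0.22,-0.62,0,0.07],[0.29,-0.59,0,0.07],[0.36,-0.55,0,0.07],[0.43,-0.5,0,0.07]]])

```text
t: 6.25
tool_pos: [0.5127, -0.2981, 0.0753]
tool_rot: [-1.784, -2.585, 0.001]
contact_force: [-2.8, 3.5, 5.5]
opening: 0.0132
```

>>> step_arm(moves=[[[0.48,-0.45,0,0.07],[0.53,-0.39,0,0.07],[0.58,-0.32,0,0.07],[0.61,-0.25,0,0.07],[0.64,-0.18,0,0.07],[0.65,-0.1,0,0.07],[0.66,-0.02,0,0.07],[0,0,0,0]]])

```text
t: 6.92
tool_pos: [0.5553, -0.3153, 0.0753]
tool_rot: [1.105, 2.94, -0.0]
contact_force: [-0.7, 0.7, 5.6]
opening: 0.0128
```

>>> step_arm(moves=[[[0,0,0,0],[0,0,0,0],[0,0,0,0],[0,0,3,0],[0,0,3,0],[0,0,3,0],[0,0,3,0],[0,0,3,0],[-2,4,0,0],[0,0,0,0]]], grip=0)

```text
t: 7.75
tool_pos: [0.5341, -0.2741, 0.2249]
tool_rot: [-1.107, -2.939, -0.003]
contact_force: [0.0, 0.7, -0.4]
opening: 0.0855
```

Run:
```python
from h import *
im=viewer.get_image("wrist");cv2.imwrite("pics/w3.png",im)
np.savez("w3.npz",**{k:np.array(v) for k,v in viewer.calibration("wrist").items()})
for n,z in(("pocket",.012),("pivot",.058),("handle",.088)):
    for r in nets.pinpoint("wrist",n)[:2]: print(n,np.array(r["at"]).round(1),round(r["confidence"],2),ray("wrist",r["at"],z).round(4))
p=proj("wrist",[.51,-.25,.03]).astype(int)
x0,y0=max(p[0]-80,0),max(p[1]-60,0)
a=cv2.convertScaleAbs(im[y0:y0+120,x0:x0+160],alpha=1.8);print(x0,y0)
cv2.imwrite('pics/w3c.png',cv2.resize(a,None,fx=5,fy=5,interpolation=cv2.INTER_CUBIC))
```

```text
pocket [360.9 166.8] 0.91 [ 0.4994 -0.2482  0.012 ]
pivot [313.  202.3] 0.88 [ 0.5575 -0.2639  0.058 ]
handle [270.9 166.1] 0.82 [ 0.556  -0.3213  0.088 ]
275 115
```

View pics/w3c.png

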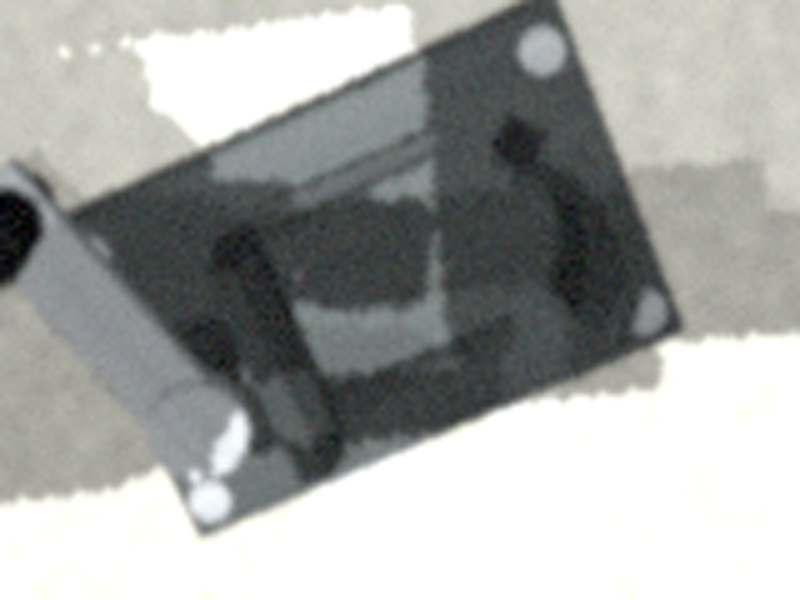

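The keeper is swung well aside and the pocket is clear. I'll refit the pose from the plate corners.

Run:
```python
from fit import *
F=fit("w3.npz",(275,115),[(-49,-42,12,550,-3),(-49,42,12,681,325),(75,42,12,203,535),(75,-42,12,70,217)],[.5,-.25,-.25])
F=fit("w3.npz",(275,115),[(-49,-42,12,550,-3),(-49,42,12,681,325),(75,42,12,203,535)],[.5,-.25,-.25])
```

```text
[ 0.4993 -0.2504 -0.2907] [[1.3, -3.0], [1.5, 0.4], [-0.9, 0.3], [-6.0, 0.7]]
[ 0.5004 -0.2504 -0.282 ] [[0.0, -2.6], [0.9, 0.5], [-1.1, 1.2]]
```

>>> step_arm(moves=[[[0,4,0,0.05],[0,4,0,0.05],[0,4,0,0.05],[0,4,0,0.05],[0,4,0,0.05],[0,4,0,0.05],[0,4,0,0.05],[0,4,0,0.05],[0,4,0,0.05],[0,4,0,0.05]]])

```text
t: 8.78
tool_pos: [0.5361, 0.1238, 0.2239]
tool_rot: [-0.345, -3.122, 0.0]
contact_force: [0.4, -0.2, -0.9]
opening: 0.0854
```

>>> step_arm(moves=[[[0,4,0,0],[0,4,0,0],[0,4,0,0],[-0.5,4,0,0],[-0.5,2,0,0],[0,0,0,0],[0,0,0,0]]])

```text
t: 9.37
tool_pos: [0.526, 0.3029, 0.2234]
tool_rot: [-0.345, -3.122, 0.002]
contact_force: [0.2, 0.0, -0.4]
opening: 0.0856
```

>>> step_arm(moves=[[[-0.9,0.75,-4,0.01],[0,0,-4,0],[0,0,-4,0],[0,0,-3,0],[0,0,-2,0],[0,0,-1.5,0],[0,0,-1,0],[0,0,-1,0],[0,0,-0.5,0],[0,0,0,0]]])

```text
t: 10.2
tool_pos: [0.5167, 0.309, 0.0135]
tool_rot: [-0.333, -3.123, 0.001]
contact_force: [0.7, -0.2, 0.2]
opening: 0.0855
```

Run:
```python
from h import *
o=readout.get_obs();print(o['tool_pos'],o['tool_rot'],o['contact_force'])
im=viewer.get_image("wrist");cv2.imwrite("pics/w4.png",im)
```

```text
[0.51672804 0.30904301 0.01353673] [-3.32997887e-01 -3.12286433e+00  1.09544176e-03] [ 0.68943108 -0.20013828  0.24530181]
```

View pics/w4.png

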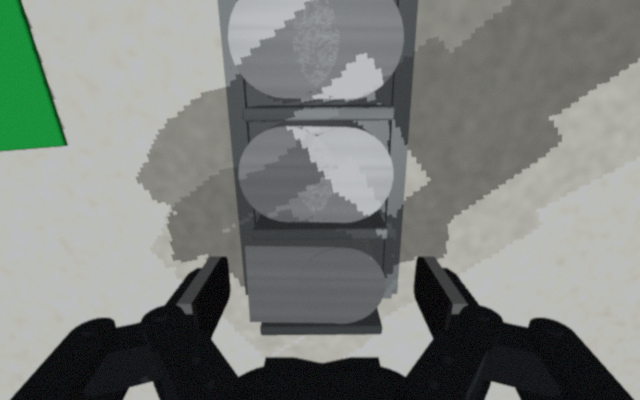

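Run:
```python
from h import *
for p in [(250,285),(387,285),(318,247),(318,325)]: print(p,ray("wrist",p,.036).round(4))
print(proj("wrist",[.5167,.309,.036]))
```

```text
(250, 285) [0.5471 0.3037 0.036 ]
(387, 285) [0.4886 0.3163 0.036 ]
(318, 247) [0.5141 0.2921 0.036 ]
(318, 325) [0.5225 0.3305 0.036 ]
[320.54923908 282.53047103]
```

The jaws straddle the flat-ended shell (flat left at px 250, round end at 387). It is aligned and within 2 mm of centre, so I'll grip and lift.

>>> step_arm(moves=[[[0.1,0.15,0,0],[0,0,0,0],[0,0,0,0],[0,0,0,0],[0,0,0,0],[0,0,0,0]]], grip=1, squeeze=40)

```text
t: 10.75
tool_pos: [0.5193, 0.312, 0.0161]
tool_rot: [0.331, 3.121, 0.003]
contact_force: [0.8, 0.5, 6.0]
opening: 0.0587
```

>>> step_arm(moves=[[[0,0,0.5,0],[0,0,1,0],[0,0,1,0],[0,0,1.5,0],[0,0,2,0],[0,0,2,0],[0,0,2,0],[0,0,0,0],[0,0,0,0]]])

```text
t: 11.5
tool_pos: [0.5185, 0.3117, 0.116]
tool_rot: [0.331, 3.121, 0.002]
contact_force: [0.8, 0.2, -3.2]
opening: 0.0588
```

>>> step_arm(moves=[[[0.2,-2,0,-0.01],[0.2,-3.2,0,-0.01],[0.2,-3.6,0,-0.01],[0.2,-3.6,0,-0.01],[0.2,-3.6,0,-0.01],[0.2,-3.6,0,-0.01],[0.2,-3.6,0,-0.01],[0.2,-3.6,0,0],[0,-3.2,0,0],[0,-2.2,0,0]]])

```text
t: 12.33
tool_pos: [0.5321, -0.0132, 0.1121]
tool_rot: [-0.443, -3.107, 0.001]
contact_force: [0.6, -0.8, -1.7]
opening: 0.0589
```

>>> step_arm(moves=[[[0,0,-1,0],[0,0,-2,0],[0,0,-2,0],[0,0,-2,0],[0,0,-1,0],[0,0,-0.6,0],[0,0,-0.5,0],[0,0,-0.3,0],[0,0,0,0],[0,0,0,0]]])

```text
t: 13.17
tool_pos: [0.5345, -0.0107, 0.0211]
tool_rot: [0.44, 3.109, -0.0]
contact_force: [0.1, 0.7, -2.0]
opening: 0.0587
```

>>> step_arm(moves=[[[0,0,-0.1,0],[0,0,-0.1,0],[0,0,-0.1,0],[0,0,-0.1,0],[0,0,0,0],[0,0,0,0]]])

```text
t: 13.67
tool_pos: [0.5337, -0.0107, 0.0163]
tool_rot: [-0.441, -3.11, -0.0]
contact_force: [-0.2, 0.4, -1.0]
opening: 0.0584
```

>>> step_arm(moves=[[[0,0,-0.1,0],[0,0,-0.05,0],[0,0,0,0],[0,0,0,0]]])

```text
t: 14.0
tool_pos: [0.534, -0.0108, 0.0151]
tool_rot: [0.441, 3.11, -0.0]
contact_force: [-2.1, 0.6, 1.0]
opening: 0.0583
```

>>> step_arm(moves=[[[0,0,-0.05,0],[0,0,-0.05,0],[0,0,0,0],[0,0,0,0]]])

```text
t: 14.33
tool_pos: [0.5341, -0.0108, 0.0151]
tool_rot: [0.441, 3.11, -0.0]
contact_force: [-3.8, 1.1, 7.9]
opening: 0.0587
```

>>> step_arm(moves=[[[0,0,0,0],[0,0,0,0],[0,0,0,0],[0,0,0,0],[0,0,0,0],[0,0,1,0],[0,0,2,0],[0,0,3,0],[0,0,3,-0.1],[0,0,0,-0.125]]], grip=0)

```text
t: 15.17
tool_pos: [0.5383, -0.0114, 0.1118]
tool_rot: [0.792, 3.027, 0.002]
contact_force: [1.7, -0.2, 1.5]
opening: 0.0852
```

>>> step_arm(moves=[[[0,0,0,-0.125],[0,0,0,-0.125],[0,0,0,-0.125],[0,0,0,-0.125],[0,0,0,-0.125],[0,0,0,-0.125],[0,0,0,-0.125],[0,0,0,-0.125],[0,0,0,-0.125],[0,0,0,-0.125]]])

```text
t: 16.0
tool_pos: [0.5339, -0.0107, 0.1046]
tool_rot: [2.424, 1.998, 0.001]
contact_force: [0.1, 0.3, -0.0]
opening: 0.0856
```

>>> step_arm(moves=[[[0,0,0,-0.095],[0,0,0,0],[0,0,0,0]]])

```text
t: 16.25
tool_pos: [0.5339, -0.0108, 0.1044]
tool_rot: [2.508, 1.892, 0.001]
contact_force: [-0.9, -0.4, -0.4]
opening: 0.0851
```

Run:
```python
from h import *
o=readout.get_obs();print(o['tool_pos'],o['tool_rot'],2*np.arctan2(o['tool_rot'][1],o['tool_rot'][0]),o['contact_force'])
im=viewer.get_image("wrist");cv2.imwrite("pics/w5.png",im)
np.savez("w5.npz",**{k:np.array(v) for k,v in viewer.calibration("wrist").items()})
print(proj("wrist",[.534,-.0108,.035]),[ (r['at'],r['confidence'],ray("wrist",r['at'],.003)) for r in nets.pinpoint("wrist","shell")[:2]])
```

```text
[ 0.53393225 -0.01075737  0.10439391] [2.50771008e+00 1.89159521e+00 6.54797214e-04] 1.2925098564930428 [-0.86325789 -0.38002292 -0.3557798 ]
[321.68740699 212.96284145] [([316.5, 198.0], 0.62, array([ 0.53193126, -0.01453761,  0.003     ]))]
```

View pics/w5.png

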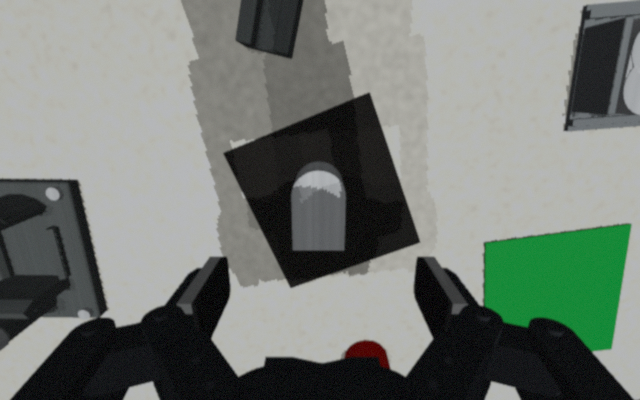

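The shell is standing upright on the black mat, square to the tool (px 318,210, flat end toward +x). I'll regrip it by its long sides, 7 mm toward the flat end so the fingers clear the round cheek.

>>> step_arm(moves=[[[0.67,-0.25,-2,0],[0,0,-2,0],[0,0,-2,0],[0,0,-1.3,0],[0,0,-0.8,0],[0,0,-0.5,0],[0,0,0,0],[0,0,0,0]]])

```text
t: 17.02
tool_pos: [0.541, -0.0133, 0.0184]
tool_rot: [2.51, 1.889, 0.001]
contact_force: [-1.0, 0.6, 0.5]
opening: 0.0853
```

>>> step_arm(moves=[[[0,0,0,0],[0,0,0,0],[0,0,0,0],[0,0,0,0],[0,0,0,0],[0,0,0,0],[0,0,0,0]]], grip=1, squeeze=40)

```text
t: 17.6
tool_pos: [0.5412, -0.0134, 0.0186]
tool_rot: [2.51, 1.888, 0.001]
contact_force: [0.1, 0.7, 5.0]
opening: 0.0369
```

>>> step_arm(moves=[[[0,0,0.5,0],[0,0,1,0],[0,0,2,0],[0,0,2,0],[0,0,2,0],[0,0,2,0],[0,0,1.5,0],[0,0,0,0],[0,0,0,0]]])

```text
t: 18.35
tool_pos: [0.5408, -0.0133, 0.1286]
tool_rot: [2.509, 1.888, 0.002]
contact_force: [0.1, 0.2, -2.6]
opening: 0.0367
```

>>> step_arm(moves=[[[0,-1.5,1,0],[0,-2.5,1,0],[0,-3,0,0],[0,-3,0,0],[0,-3,0,0],[0,-2.5,0,0],[0,-1.5,0,0],[0,-1,0,0],[0,0,0,0],[0,0,0,0]]])

```text
t: 19.18
tool_pos: [0.5401, -0.1925, 0.1469]
tool_rot: [-2.509, -1.887, 0.0]
contact_force: [-0.2, -0.0, -1.9]
opening: 0.0372
```

Run:
```python
from h import *
o=readout.get_obs();print(o['tool_pos'],2*np.arctan2(o['tool_rot'][1],o['tool_rot'][0]))
im=viewer.get_image("wrist");cv2.imwrite("pics/w6.png",im)
np.savez("w6.npz",**{k:np.array(v) for k,v in viewer.calibration("wrist").items()})
for n,z in(("pocket",.012),("pivot",.058),("fixture",0)):
    for r in nets.pinpoint("wrist",n)[:2]: print(n,np.array(r["at"]).round(1),round(r["confidence"],2),ray("wrist",r["at"],z).round(4))
p=proj("wrist",[.505,-.25,.02]).astype(int)
x0,y0=max(p[0]-80,0),max(p[1]-60,0)
a=cv2.convertScaleAbs(im[y0:y0+120,x0:x0+160],alpha=1.8);print(x0,y0)
cv2.imwrite('pics/w6c.png',cv2.resize(a,None,fx=5,fy=5,interpolation=cv2.INTER_CUBIC))
```

```text
[ 0.54009922 -0.19251497  0.14690451] -4.993430821616993
pocket [253.6 159.1] 0.63 [ 0.4989 -0.2423  0.012 ]
pocket [249.6 158.7] 0.46 [ 0.4976 -0.2456  0.012 ]
pivot [240. 244.] 0.59 [ 0.5552 -0.2641  0.058 ]
pivot [319.9 232.6] 0.56 [ 0.5633 -0.1999  0.058 ]
fixture [251.5 161.2] 0.67 [ 0.5019 -0.2482  0.    ]
fixture [319.4 232.4] 0.26 [ 0.5877 -0.2078  0.    ]
165 109
```

View pics/w6c.png

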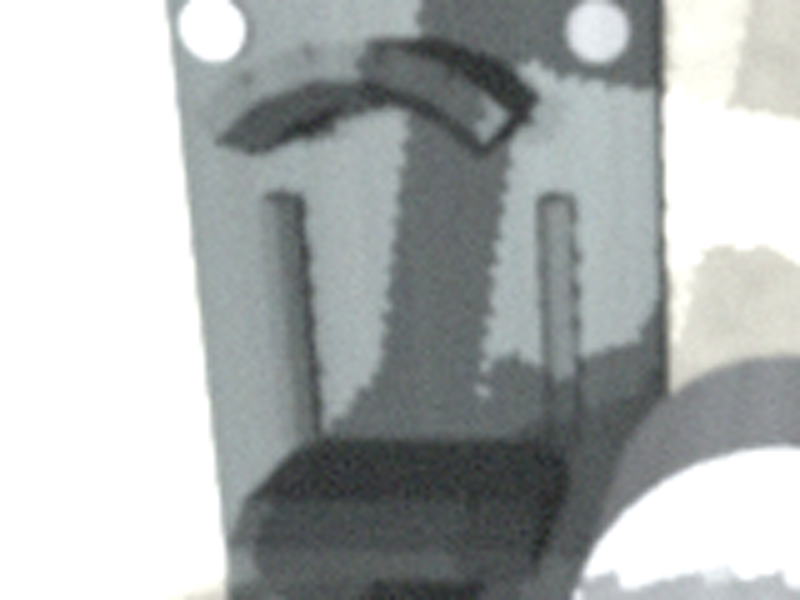

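Run:
```python
from fit import *
off=np.array((165,109)); w=lambda u,v,z: world("w6.npz",np.array((u,v))/5-.4+off,z)[:2]
L=[w(u,v,.012) for u,v in((170,10),(199,300),(228,590))];R=[w(u,v,.012) for u,v in((659,0),(663,180),(665,340))]
lips=[w(282,195,.02),w(557,196,.02)];bolts=[w(212,28,.012),w(598,30,.012)]
lipb=[w(300,430,.02),w(562,430,.02)]
ch=[w(350,440,.012),w(530,440,.012)]
def loc(v,p): d=(np.array(p)-v[:2])*1000;c,s=np.cos(v[2]),np.sin(v[2]);return np.array([c*d[0]+s*d[1],-s*d[0]+c*d[1]])
def f(v):
    r=[loc(v,p)[1]+42 for p in L]+[loc(v,p)[1]-42 for p in R]
    a,b=[loc(v,p) for p in lips];r+=[2*(a[1]+b[1])/2,a[0]+13,b[0]+13]
    a,b=[loc(v,p) for p in bolts];r+=[2*(a[1]+b[1])/2,a[0]-b[0]]
    a,b=[loc(v,p) for p in lipb];r+=[(a[1]+b[1])]
    r+=[loc(v,p)[0]-31.5 for p in ch]
    return np.array(r)
r=least_squares(f,[.5,-.247,-.28],loss='soft_l1');print(r.x,f(r.x).round(1))
for n,p in(("lips",lips),("bolts",bolts),("lipb",lipb),("ch",ch)):print(n,[loc(r.x,q).round(1).tolist() for q in p])
```

```text
[ 0.50015528 -0.24580682 -0.27835922] [ 1.4  0.7 -0.1 -0.4 -0.4 -0.8  1.9 -0.8 -0.5 -2.6 -0.4  0.1  0.6  0.7]
lips [[-13.8, -22.3], [-13.5, 24.2]]
bolts [[-40.7, -33.8], [-40.3, 31.2]]
lipb [[27.7, -23.1], [27.8, 23.2]]
ch [[32.1, -16.7], [32.2, 16.1]]
```

>>> step_arm(moves=[[[-0.8,-1.4,0,0],[-0.9,-1.5,0,0],[-0.9,-1.5,0,0],[-0.67,-1.14,0,0],[0,0,-2,0],[0,0,-2,0],[0,0,-1.5,0],[0,0,-0.7,0],[0,0,0,0],[0,0,0,0]]])

```text
t: 20.22
tool_pos: [0.5079, -0.2484, 0.086]
tool_rot: [-2.51, -1.889, -0.0]
contact_force: [-0.2, -0.1, -0.8]
opening: 0.0372
```

Run:
```python
from h import *
o=readout.get_obs();print(o['tool_pos'],2*np.arctan2(o['tool_rot'][1],o['tool_rot'][0])%np.pi)
im=viewer.get_image("wrist");cv2.imwrite("pics/w7.png",im)
np.savez("w7.npz",**{k:np.array(v) for k,v in viewer.calibration("wrist").items()})
cv2.imwrite('pics/w7c.png',cv2.resize(cv2.convertScaleAbs(im[130:330,220:420],alpha=1.6),None,fx=3,fy=3,interpolation=cv2.INTER_CUBIC))
```

```text
[ 0.50793738 -0.24836739  0.08599952] 1.2904634559984656
```

View pics/w7c.png

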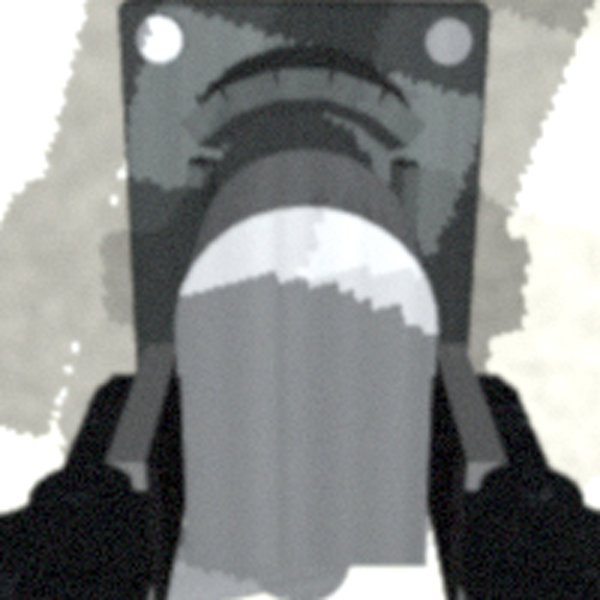

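Run:
```python
from fit import *
w=lambda u,v,z: world("w7.npz",np.array((u,v))/3-.33+np.array((220,130)),z)[:2]
ex=np.array([np.cos(-.281),np.sin(-.281)]);ey=np.array([-ex[1],ex[0]]);T=np.array([.5079,-.2484])
P=np.array([.5002,-.2458])
for n,p in (("shell top round",w(307,205,.1024)),("shell bot round",w(307,151,.0704))): print(n,((p-T)@ex*1000).round(1),((p-T)@ey*1000).round(1))
for n,u,v,z in (("plateL",122,5,.012),("plateR",488,5,.012),("plateL2",139,335,.012),("plateR2",467,335,.012),("bolt1",160,40,.012),("bolt2",449,41,.012),("lipL",206,160,.02),("lipR",404,160,.02),("cheekin",305,100,.056),("cheekout",305,70,.056)):
    p=w(u,v,z);print(n,((p-P)@ex*1000).round(1),((p-P)@ey*1000).round(1))
```

```text
shell top round -37.5 -0.1
shell bot round -36.9 -0.1
plateL -47.3 -41.8
plateR -47.3 40.0
plateL2 33.7 -42.3
plateR2 33.7 39.5
bolt1 -39.5 -33.7
bolt2 -39.3 31.6
lipL -13.6 -23.3
lipR -13.6 21.5
cheekin -34.7 -0.8
cheekout -40.3 -0.9
```

>>> step_arm(moves=[[[-0.04,-0.06,0,0],[0,0,-0.8,0],[0,0,-0.7,0],[0,0,-0.5,0],[0,0,-0.5,0],[0,0,-0.5,0],[0,0,-0.5,0],[0,0,0,0],[0,0,0,0]]])

```text
t: 21.02
tool_pos: [0.5071, -0.2491, 0.0503]
tool_rot: [-2.51, -1.888, 0.001]
contact_force: [0.7, -0.2, -1.8]
opening: 0.0374
```

>>> step_arm(moves=[[[0,0,-0.3,0],[0,0,-0.3,0],[0,0,-0.3,0],[0,0,-0.3,0],[0,0,-0.2,0],[0,0,0,0],[0,0,0,0]]])

```text
t: 21.6
tool_pos: [0.5072, -0.2491, 0.0366]
tool_rot: [-2.51, -1.888, 0.0]
contact_force: [0.5, 0.5, -1.3]
opening: 0.0373
```

>>> step_arm(moves=[[[0,0,-0.15,0],[0,0,-0.15,0],[0,0,-0.1,0],[0,0,-0.1,0],[0,0,0,0],[0,0,0,0]]])

```text
t: 22.1
tool_pos: [0.5073, -0.2492, 0.0317]
tool_rot: [-2.51, -1.889, 0.0]
contact_force: [-0.2, -0.6, -1.6]
opening: 0.0372
```

>>> step_arm(moves=[[[0,0,-0.1,0],[0,0,-0.1,0],[0,0,-0.1,0],[0,0,0,0],[0,0,0,0]]])

```text
t: 22.52
tool_pos: [0.5073, -0.2492, 0.0287]
tool_rot: [-2.51, -1.889, 0.0]
contact_force: [0.4, 0.4, -2.6]
opening: 0.0372
```

>>> step_arm(moves=[[[0,0,-0.05,0],[0,0,-0.05,0],[0,0,0,0],[0,0,0,0]]])

```text
t: 22.85
tool_pos: [0.5073, -0.2492, 0.0278]
tool_rot: [-2.51, -1.889, 0.0]
contact_force: [0.7, -0.5, -2.3]
opening: 0.0373
```

>>> step_arm(moves=[[[0,0,-0.05,0],[0,0,-0.05,0],[0,0,0,0],[0,0,0,0]]])

```text
t: 23.18
tool_pos: [0.5076, -0.2494, 0.0277]
tool_rot: [2.51, 1.889, 0.0]
contact_force: [-2.6, 1.2, 6.0]
opening: 0.037
```

Contact came at the expected seated height (0.0277 against 0.0276). I'll release and lift.

>>> step_arm(moves=[[[0,0,0,0],[0,0,0,0],[0,0,0,0],[0,0,0,0],[0,0,0,0],[0,0,1,0],[0,0,2,0],[0,0,3,0],[0,0,3,0],[0,0,3,0]]], grip=0)

```text
t: 24.02
tool_pos: [0.5072, -0.2491, 0.1486]
tool_rot: [-2.51, -1.889, 0.0]
contact_force: [1.4, 0.2, 0.5]
opening: 0.0856
```

>>> step_arm(moves=[[[0,0,3,0],[2,0,0,0],[0,0,0,0],[0,0,0,0]]])

```text
t: 24.35
tool_pos: [0.5278, -0.2493, 0.1779]
tool_rot: [2.509, 1.889, 0.0]
contact_force: [-0.3, 0.5, -1.0]
opening: 0.0854
```

Run:
```python
from h import *
o=readout.get_obs();print(o['t'],o['tool_pos'],2*np.arctan2(o['tool_rot'][1],o['tool_rot'][0])%np.pi)
im=viewer.get_image("wrist");cv2.imwrite("pics/w8.png",im)
np.savez("w8.npz",**{k:np.array(v) for k,v in viewer.calibration("wrist").items()})
for n,z in(("shell",.012),("pivot",.058),("handle",.088)):
    for r in nets.pinpoint("wrist",n)[:2]: print(n,np.array(r["at"]).round(1),round(r["confidence"],2),ray("wrist",r["at"],z).round(4))
p=proj("wrist",[.505,-.26,.04]).astype(int)
x0,y0=max(p[0]-90,0),max(p[1]-70,0)
a=cv2.convertScaleAbs(im[y0:y0+120,x0:x0+160],alpha=1.6);print(x0,y0)
cv2.imwrite('pics/w8c.png',cv2.resize(a,None,fx=5,fy=5,interpolation=cv2.INTER_CUBIC))
```

```text
24.35 [ 0.52783212 -0.2492984   0.17786929] 1.2905759232529197
shell [314.5 150.7] 0.79 [ 0.4968 -0.2474  0.012 ]
pivot [315.7 222. ] 0.61 [ 0.5501 -0.261   0.058 ]
handle [248.2 250.8] 0.82 [ 0.5474 -0.3159  0.088 ]
212 98
```

View pics/w8c.png

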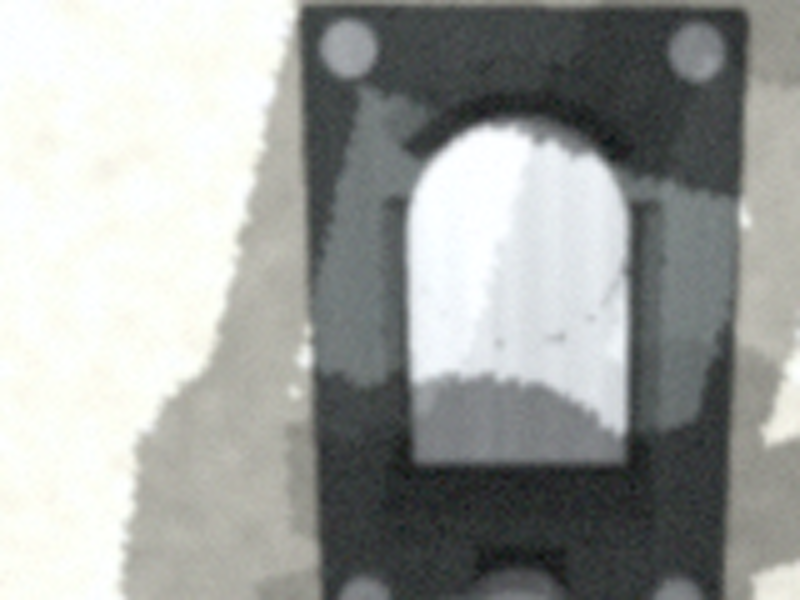

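The shell sits square in the pocket, with even gaps, flat end to +x, and the keeper clear. Next I'll regrip the handle and swing it back.

Run:
```python
import numpy as np
a=np.linspace(4.755,2.863,17)
P=np.c_[55.31+5.5*np.cos(a),-26.2+5.5*np.sin(a)]
print(P[0],P[-1]);print(np.diff(P,axis=0).round(2).tolist())
```

```text
[ 55.54428969 -31.69500758] [ 50.02206122 -24.68748439]
[[-0.65, 0.01], [-0.64, 0.09], [-0.63, 0.16], [-0.61, 0.24], [-0.57, 0.31], [-0.53, 0.37], [-0.49, 0.43], [-0.43, 0.49], [-0.37, 0.53], [-0.31, 0.57], [-0.24, 0.61], [-0.16, 0.63], [-0.09, 0.64], [-0.01, 0.65], [0.07, 0.65], [0.14, 0.63]]
```

>>> step_arm(moves=[[[1,-2,0,0.12],[1,-2,0,0.12],[0.76,-2,0,0.12],[0,-0.7,0,0.12],[0,0,0,0.12],[0,0,0,0.12],[0,0,0,0.12],[0,0,0,0.12],[0,0,0,0.12],[0,0,0,0.05]]], grip=0.3)

```text
t: 25.38
tool_pos: [0.5542, -0.316, 0.1757]
tool_rot: [-1.102, -2.94, -0.001]
contact_force: [0.6, -0.4, -0.1]
opening: 0.0601
```

>>> step_arm(moves=[[[0,0,-3,0],[0,0,-3,0],[0,0,-2,0],[0,0,-1.3,0],[0,0,-0.9,0],[0,0,0,0],[0,0,0,0]]])

```text
t: 25.97
tool_pos: [0.5551, -0.3164, 0.0751]
tool_rot: [1.109, 2.939, -0.0]
contact_force: [-0.4, -0.0, 0.6]
opening: 0.06
```

>>> step_arm(moves=[[[0,0,0,0],[0,0,0,0],[0,0,0,0],[0,0,0,0],[0,0,0,0],[0,0,0,0]]], grip=1, squeeze=20)

```text
t: 26.47
tool_pos: [0.5555, -0.3164, 0.076]
tool_rot: [1.108, 2.938, -0.0]
contact_force: [-0.4, 1.8, 4.4]
opening: 0.0126
```

>>> step_arm(moves=[[[-0.65,0.01,0,-0.065],[-0.64,0.09,0,-0.065],[-0.63,0.16,0,-0.065],[-0.61,0.24,0,-0.065],[-0.57,0.31,0,-0.065],[-0.53,0.37,0,-0.065],[-0.49,0.43,0,-0.065],[-0.43,0.49,0,-0.065]]])

```text
t: 27.13
tool_pos: [0.5102, -0.2972, 0.0761]
tool_rot: [1.829, 2.548, -0.004]
contact_force: [-1.0, -5.4, 1.8]
opening: 0.0129
```

>>> step_arm(moves=[[[-0.37,0.53,0,-0.065],[-0.31,0.57,0,-0.065],[-0.24,0.61,0,-0.065],[-0.16,0.63,0,-0.065],[-0.09,0.64,0,-0.065],[-0.01,0.65,0,-0.065],[0.07,0.65,0,-0.065],[0.14,0.63,0,-0.065],[0,0,0,0],[0,0,0,0]]])

```text
t: 27.97
tool_pos: [0.499, -0.2464, 0.0757]
tool_rot: [-2.422, -2.0, 0.004]
contact_force: [-4.9, 1.1, 7.4]
opening: 0.0135
```

>>> step_arm(moves=[[[0,0,0,0],[0,0,0,0],[0,0,0,0],[0,0,0,0],[0,0,0,0],[0,0,1,0],[0,0,3,0],[0,0,3,0],[0,0,3,0],[0,0,3,0]]], grip=0)

```text
t: 28.8
tool_pos: [0.4997, -0.246, 0.2069]
tool_rot: [2.423, 1.999, 0.0]
contact_force: [1.1, -1.3, 0.4]
opening: 0.0854
```

Run:
```python
from h import *
o=readout.get_obs();print(o['t'],o['tool_pos'],o['contact_force'])
im=viewer.get_image("wrist")
for n,z in(("shell",.012),("pivot",.058),("handle",.088),("foot",.047)):
    for r in nets.pinpoint("wrist",n)[:2]: print(n,np.array(r["at"]).round(1),round(r["confidence"],2),ray("wrist",r["at"],z).round(4))
t=viewer.get_image("top")
for n,z in(("handle",.088),("glue",0),("vblock",0),("tray",0)):
    for r in nets.pinpoint("top",n)[:2]: print(n,round(r["confidence"],2),ray("top",r["at"],z).round(4))
p=proj("wrist",[.505,-.25,.04]).astype(int);print(p)
x0,y0=max(p[0]-80,0),max(p[1]-60,0);print(x0,y0)
a=cv2.convertScaleAbs(im[y0:y0+120,x0:x0+160],alpha=1.6)
cv2.imwrite('pics/w9c.png',cv2.resize(a,None,fx=5,fy=5,interpolation=cv2.INTER_CUBIC))
q=[proj("wrist",[.5002,-.2469,z]) for z in(.066,.096)];print([((v-[x0,y0])*5).round() for v in q])
```

```text
28.8 [ 0.49969219 -0.24603054  0.20692779] [ 1.10887738 -1.28925873  0.42939463]
shell [319.4 171.7] 0.62 [ 0.5051 -0.252   0.012 ]
pivot [313.2 239.4] 0.82 [ 0.5592 -0.2676  0.058 ]
foot [322.9 183.1] 0.93 [ 0.5018 -0.2451  0.047 ]
handle 0.65 [ 0.5018 -0.2439  0.088 ]
glue 0.88 [ 0.6961 -0.0066  0.    ]
vblock 0.65 [ 0.3945 -0.009   0.    ]
tray 0.62 [0.5041 0.26   0.    ]
tray 0.34 [ 0.5106 -0.2788  0.    ]
[318 186]
238 126
[array([412., 313.]), array([411., 363.])]
```

View pics/w9c.png

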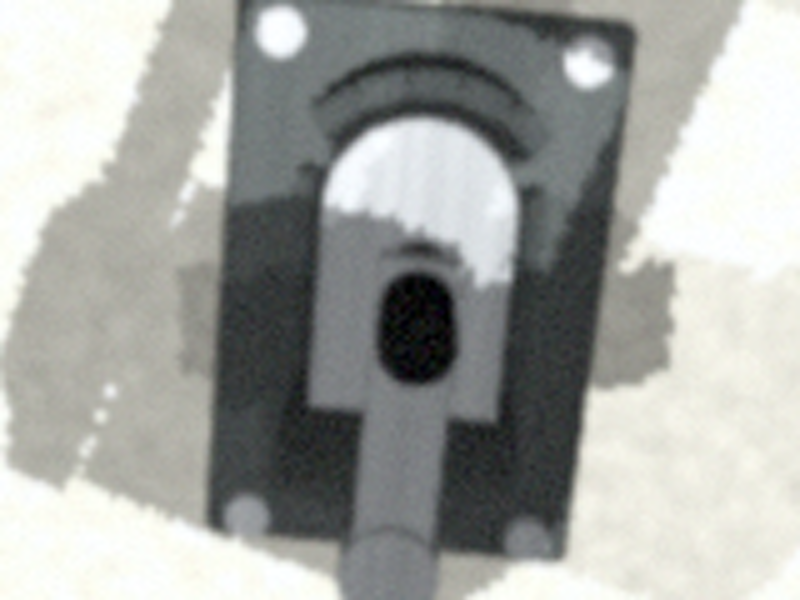

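The keeper's handle, at (417,325), is centred across the shell, and the net puts the foot about 2 mm from the pocket's centre. The shell is still seated and square, and the gripper is up and clear, so I'm handing in.

```bash
python3 -c "
from station import ctrl;print(ctrl.finish_job())"
```

```text
the job is handed in; nothing more can be done
None
```

I loaded the fixture and handed the job in at about 29 s of the 72 s allowed; the hand-in reports no verdict.

**What I did:**
- I swung the keeper about 1.8 rad aside.
- I took the flat-ended shell out of the tray by its ends and set it on the black mat.
- I took it again by its long sides, seated it in the pocket and let go.
- I swung the keeper back over it and lifted the gripper clear.

**Last checks:**
- **Shell:** it met the pocket floor at TCP height 27.7 mm, against 27.6 mm expected. The wrist pictures show it square, with even gaps, both before and after the keeper closed.
- **Keeper:** the network puts the foot about 2 mm and the handle about 3 mm from the pocket's centre, with 12 mm allowed.
- **Bystanders:** glue and V-block positions agree with the start within the networks' roughly 1 cm scatter. I did not re-measure the two oval shells at the end; I saw no contact with them during the pick.

**Disagreements:**
- Two of the fixture corner fits differed by about 5 mm in y; I settled it with closer views before lowering the shell.
- The last network reading for the shell origin was about 7 mm off, with confidence 0.62 and the keeper covering part of the shell. The picture and the contact height contradict it, so I did not act on it.

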